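Idle the shaker and lift off the vial carrier

TASK

The platform shaker's speed lever is still pushed away to running: bring it back to idle, standing straight up at the mark, and leave it there. Then take the vial carrier by its handle, lift it straight up until it hangs about 10 cm above the platform, with all four vials still in their pockets, and finish while holding it there, level and still. Keep the carrier level throughout, and leave the things round the shaker where they are.

Things in the scene. Friction and masses are not known exactly. Their poses are not given: they have to be found in the camera images.
- speed_lever (a joint): angle of the shaker's speed lever from upright (rad): 0 = idle, straight up; positive = leaning towards the +x of lever_pivot (away from the robot), which is where it starts, between 0.4 and 0.75; negative = leaning to -x; stops at -0.8 and 0.8. There is no click at idle. It stays where it is left and takes about 1 N at the knob to move
- lever_knob (a point): centre of the lever's knob: an upright-standing black disc, 26 mm in diameter, 18 mm thick, its round axis along the lever's hinge axis (its own y), on a flat stem 8 x 5 mm that runs from the knob to the hinge. Free to be pinched across its 18 mm from above. Its own z points from the hinge to the knob
- lever_pivot (a point): middle of the lever's hinge, on the shaker, 68 mm above the worktop; its axes are the shaker's (x to the shaker's rear, y along its length, z up). The hinge axis is y; the knob's centre is 100 mm from it. Two round grey cheeks of 34 mm radius stand on either side of the stem, with a white idle mark at their tops
- platform (a point): centre of the upper face of the shaker's platform, 80 mm above the worktop, where the carrier's underside rests; axes as the shaker's (z up). The platform has a low rim, 7 mm high, 6 mm outside the carrier's sides in x and y. The shaker is a white box 180 x 310 mm, bolted down, its platform 170 mm from the lever in +y
- carrier_handle (a point): middle of the handle bar of the loose vial carrier. The bar is black, runs along its own y, 134 mm free length, 14 mm thick (x), 22 mm high (z). The carrier is an aluminium rack, 100 x 144 mm, 104 mm from its underside to this point, about 0.4 kg with the vials; its weight is balanced under this point. The caps of the vials end 40 mm below this point
- vial_a_mid (a point): half-way up a small capped vial, 27 mm across, 56 mm high, standing loose in a round pocket of the carrier; seated, it is 68 mm below carrier_handle and at x = -28, y = -32 mm in that point's axes
- vial_b_mid (a point): half-way up a small capped vial, 27 mm across, 56 mm high, standing loose in a round pocket of the carrier; seated, it is 68 mm below carrier_handle and at x = -28, y = 32 mm in that point's axes
- vial_c_mid (a point): half-way up a small capped vial, 27 mm across, 56 mm high, standing loose in a round pocket of the carrier; seated, it is 68 mm below carrier_handle and at x = 28, y = -32 mm in that point's axes
- vial_d_mid (a point): half-way up a small capped vial, 27 mm across, 56 mm high, standing loose in a round pocket of the carrier; seated, it is 68 mm below carrier_handle and at x = 28, y = 32 mm in that point's axes
- beaker: loose bystander beside the shaker: empty glass beaker, 59 mm across, 70 mm high; origin at the centre of its underside
- bottle: loose bystander beside the shaker: white round bottle with a cap, 56 mm across, 108 mm high; origin at the centre of its underside
- tape_roll: loose bystander beside the shaker: roll of labelling tape lying flat, 52 mm across, 19 mm high; origin at the centre of its underside
- timer: loose bystander beside the shaker: flat lab timer, 58 x 70 x 18 mm; origin at the centre of its underside
- carrier: the vial carrier; origin at the centre of its underside, axes as carrier_handle
Mind the look-alikes: they are no part of the job. Leave any pink look-alike of the part that bears vial_a_mid alone. What is shaped like the part that bears vial_b_mid but turquoise is not meant.

How it is judged (in metres and radians):
On the way, in this order (a step that is already met when the one before it is completed fails the run):
1. the speed lever stands at idle while the carrier still rests on the platform (value of joint speed_lever between -0.13 and 0.13 rad and z of carrier_handle in the frame of platform below 0.112 m), for 0.3 s.
2. the carrier is lifted clear of the platform with its vials, lever at idle (value of joint speed_lever between -0.13 and 0.13 rad and z of carrier_handle in the frame of platform above 0.154 m and z of vial_a_mid in the frame of carrier_handle between -0.08 and -0.056 m and horizontal distance between each of vial_a_mid, vial_b_mid, vial_c_mid, vial_d_mid and carrier_handle below 0.062 m and z of vial_b_mid in the frame of carrier_handle between -0.08 and -0.056 m and z of vial_c_mid in the frame of carrier_handle between -0.08 and -0.056 m and z of vial_d_mid in the frame of carrier_handle between -0.08 and -0.056 m), for 0.2 s.
At the end, for the whole second after the job is handed in: Lever within 0.13 rad of upright; carrier held by the fingers, 6 to 15 cm above the platform, within 6 cm of straight over it, off the shaker, tilted under 0.10 rad, slower than 0.02 m/s and 0.15 rad/s; all vials seated (height within 12 mm, under 62 mm from the middle) (value of joint speed_lever between -0.13 and 0.13 rad and z of carrier_handle in the frame of platform between 0.164 and 0.254 m and horizontal distance between carrier_handle and platform below 0.06 m and angle between carrier_handle's own z axis and vertical below 0.1 rad and linear speed of carrier below 0.02 m/s and angular speed of carrier below 0.15 rad/s and contact force between the fingers and carrier above 1 N and contact force between carrier and shaker below 0.05 N and z of vial_a_mid in the frame of carrier_handle between -0.08 and -0.056 m and horizontal distance between each of vial_a_mid, vial_b_mid, vial_c_mid, vial_d_mid and carrier_handle below 0.062 m and z of vial_b_mid in the frame of carrier_handle between -0.08 and -0.056 m and z of vial_c_mid in the frame of carrier_handle between -0.08 and -0.056 m and z of vial_d_mid in the frame of carrier_handle between -0.08 and -0.056 m); the arm keeps its last pose, push and grip.
It fails at once if the carrier is lifted from the platform while the lever is off idle (z of carrier_handle in the frame of platform above 0.119 m and (value of joint speed_lever above 0.2 rad or value of joint speed_lever below -0.2 rad)).
It fails at once if the carrier is tipped by more than 0.3 rad (angle between carrier_handle's own z axis and vertical above 0.3 rad).
It fails at once if a thing beside the shaker is shifted by more than 3 cm (distance of any of beaker, bottle, tape_roll, timer from where it was at the start of the episode above 0.03 m).
It also fails if it takes over 45 s, if anything falls off the work surface, if the arm or the gripper's body presses on something with over 40 N, if the wrist force passes 120 N, or if a joint passes its speed limit or range.

ROBOT

A 6-joint arm with a two-finger parallel gripper is mounted at the origin on a cart in front of the work surface, level with it; the furniture and walls round the work are solid. World frame = base frame: x ahead of the robot, y to its left, z up, the work surface at z = 0. Lengths are in mm, angles in rad, forces in N, time in s.
With the tool pointing down it reaches from about 275 to 1000 mm from the base axis. Payload 8.4 kg.
Tool frame: the origin (TCP) lies between the finger pads; the fingertips stand r.finger_overhang ahead of it and the grasp point (between the pads) is the TCP (r.finger_overhang is the distance from the TCP to the fingertips, in mm); z points along the fingers, y is the line along which they close (so a half turn about z gives the same grasp; the last joint's range is limited). The gripper opens to 85 mm and grips with 20 to 120 N. Pads are 22 mm wide; open, the fingers measure 114 mm over their backs; the gripper's body (76 mm by 85 mm) begins 54 mm behind the grasp point. The pads swing forward as they close: fully open they stand 13 mm farther back than shut.
Start: joints at [1.281, 0.353, 1.633, -0, 1.155, -0.002], TCP at [177.401, 599.297, 250.281] pointing down, gripper open.
Joint ranges: [-2.63, 2.63], [-0.92, 2.1], [0.06, 2.66], [-1.3, 4.44], [0, 2.69], [-3.02, 3.02]. Speed limits (rad/s): [2.22, 2.22, 2.79, 3.14, 3.14, 3.14].

INTERFACE

Orientations are given as [roll, pitch, yaw] about the fixed x, y, z axes, in that order (R = Rz(yaw) Ry(pitch) Rx(roll)).
In Python, from rig import r, cams, sign_off gives the robot as it stands.
- The arm moves only by the shell command python3 -m crank 'ROWS' [FORCE]. ROWS is JSON, a list of rows, each a list of 7 numbers: the shift along the tool's x, y, z in m, then the turn, a rotation vector about the tool's x, y, z in rad, then the closure, from 0 (fully open) to 1 (shut). In form: [[dx, dy, dz, ax, ay, az, gripper], ...]. A call has 1 to 5 rows; each row is the pose to reach, as a shift and turn from the pose commanded when the call began, along the tool's axes at that moment; what a row does not reach only later rows make up. A row lasts 1/10 s, in which the tool goes at most 50 mm and 8.59 degrees, less where a joint would pass 70% of its speed; a pose out of reach is approached as far as the arm can. A call with a gripper value outside its range is refused whole. The fingers move at their own pace and stop on an object; FORCE is the grip in N (left out, the last holds). Time passes only in rows, so rows that repeat a pose let the fingers close. It gives the time, the measured TCP pose, the force, the opening and the grip force at its end, in the units of the state.
- r.sense(): the state, without advancing time (a new reading comes with each control period).
- cams.grab_frame(name): name is "scene" or "top"; returns a dict with "image" (420x560x3 uint8, red, green, blue), "fx", "fy", "cx", "cy" (pixels), "position" and "orientation" of the camera in the world. Camera axes: x right, y down, z forward; pixel columns grow to the right and rows downward; lengths in mm; the calibration is good to about 2 mm. A picture is of the moment at which its call begins. There is no depth.
- sign_off(): hands the job in; it is judged then, once.
The state is a dict: "clock": time; "qpos": joint angles; "qvel": joint speeds; "joint_efforts": joint torques, N m; "eef_pos": TCP position; "tcp_rot": TCP orientation; "contact_force": force on the tool from outside, world axes, zero at the start; "wrist_torque": the same for the moment, N m; "opening": opening from 0.0 (shut) to 1.0 (fully open); "grasp_force": force on a finger pad.
Only numpy, scipy, OpenCV 4.12 (cv2) and the standard library are available. Lean on these libraries where they do the work, as an engineer would, in place of code of your own. Each camera call takes 0.05 s, during which the arm holds its last target. There are 200 camera calls.

## Working session

There is one attempt and no reset: what is moved stays moved. The work goes in short steps, Python scripts to look and compute and a shell command to move; the robot and the scene stay as the last step left them, time stands still between calls to the robot, and variables do not carry over. Pictures are saved under pics/ and viewed, at most 10 in all, crops included, and the job is handed in when it is done.

```bash
mkdir -p pics
python3 - <<'E'
from rig import r,cams
import cv2
for n in("scene","top"):
    f=cams.grab_frame(n); cv2.imwrite(f"pics/{n}0.png",f["image"][:,:,::-1])
    print(n,{k:f[k] for k in f if k!="image"})
print(r.sense(), r.finger_overhang)
E
```

```text
scene {'fx': 507.04091813057863, 'fy': 507.04091813057863, 'cx': 282.94489937386214, 'cy': 212.27149907114284, 'position': array([-127.14763284,  639.84817401,  606.86578297]), 'orientation': array([-2.047774  , -0.01794932, -2.28871474])}
top {'fx': 488.80392013601664, 'fy': 488.80392013601664, 'cx': 284.17602135716504, 'cy': 210.29131613687704, 'position': array([ 484.0094313 ,   64.59691254, 1247.92982778]), 'orientation': array([-3.09679895, -0.00521754, -1.567803  ])}
{'clock': 0.1, 'qpos': array([ 1.28060088e+00,  3.53647482e-01,  1.63403870e+00,  2.05495890e-05,
        1.15519092e+00, -2.42625499e-03]), 'qvel': array([-0.00216767, -0.00042973, -0.00086097,  0.00010836,  0.0016294 ,
        0.0003033 ]), 'joint_efforts': array([ 8.73287354e-04, -6.06358767e+01, -3.42815387e+01,  5.43531905e-05,
        4.01972633e-03, -2.01806563e-05]), 'eef_pos': array([177.28147597, 598.9213678 , 249.60290587]), 'tcp_rot': array([-3.14030826e+00, -2.19059064e-05,  2.85381514e+00]), 'contact_force': array([ 0.08939047,  1.69346555, -0.77048637]), 'wrist_torque': array([ 0.01193985, -0.00106604, -0.01527334]), 'grasp_force': 0.0, 'opening': 0.9976992826292428} 19.0
```

View pics/scene0.png

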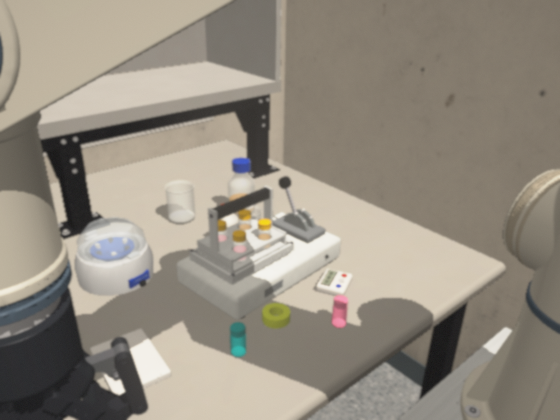

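View pics/top0.png

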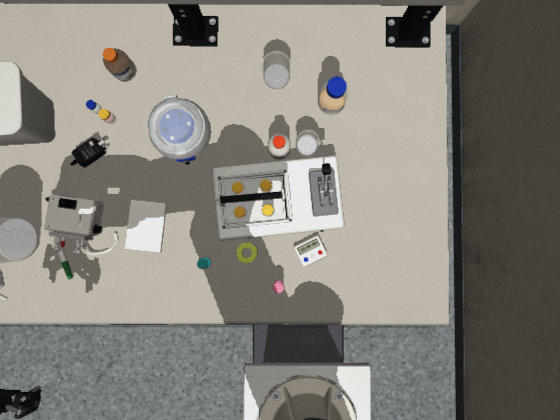

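The top view shows the shaker at cols 215–342, rows 157–238. The handle bar runs from about (220,198) to (284,195), and the knob is near (326,169). The bottle (279,145) and beaker (307,145) stand behind the shaker, the tape and timer in front. I'll zoom in to measure.

Run:
```python
import cv2
a=cv2.imread("pics/top0.png")[145:245,205:350]; cv2.imwrite("pics/topc.png",cv2.resize(a,None,fx=5.5,fy=5.5,interpolation=cv2.INTER_CUBIC))
a=cv2.imread("pics/scene0.png")[150:310,170:365]; cv2.imwrite("pics/scenec.png",cv2.resize(a,None,fx=3.7,fy=3.7,interpolation=cv2.INTER_CUBIC))
```

```text
(no output)
```

View pics/topc.png

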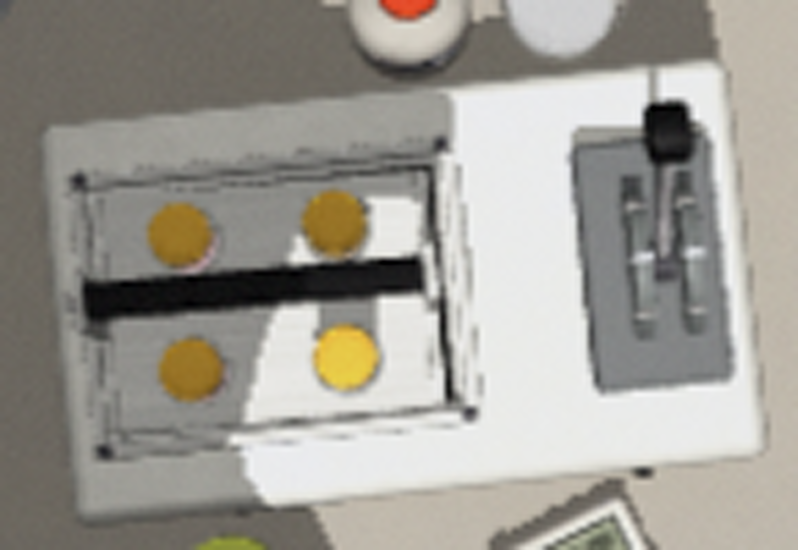

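View pics/scenec.png

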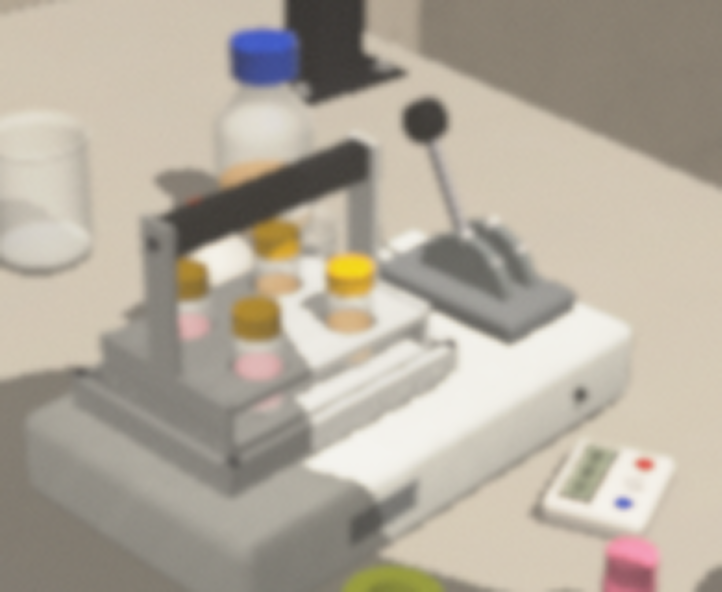

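The crops give the four rim corners, the bar ends, the two white idle marks and the knob in the top view, plus the knob and bar ends in the scene view. I'll fit the shaker pose and lever angle to these.

```bash
cat > h.py <<'E'
import numpy as np
from scipy.spatial.transform import Rotation as R
from scipy.optimize import least_squares
C={"scene":dict(f=507.0409,c=(282.9449,212.2715),p=[-127.1476,639.8482,606.8658],o=[-2.047774,-0.01794932,-2.28871474]),
"top":dict(f=488.8039,c=(284.176,210.2913),p=[484.0094,64.5969,1247.9298],o=[-3.09679895,-0.00521754,-1.567803])}
def proj(n,P):
    c=C[n]; q=R.from_euler("xyz",c["o"]).inv().apply(np.atleast_2d(P)-c["p"]); return c["f"]*q[:,:2]/q[:,2:]+c["c"]
def crop(p,s,o): return (np.array(p,float)+.5)/s-.5+o
E
python3 - <<'E'
from h import *
T=lambda p:crop(p,5.5,(205,145)); S=lambda p:crop(p,3.7,(170,150))
def pts(v):
    x,y,w,q,w2,dy=v; 
    A=lambda a,z,ww=w:[x+a[0]*np.cos(ww)-a[1]*np.sin(ww),y+a[0]*np.sin(ww)+a[1]*np.cos(ww),z]
    pv=np.array(A((0,-170),0))
    K=A((100*np.sin(q),-170),68+100*np.cos(q))
    B=[A((0,67+dy),195,w2),A((0,-67+dy),195,w2)]
    rim=[A(a,87) for a in((57,79),(57,-79),(-57,-79),(-57,79))]
    return K,B,rim,A((0,-170),102),pv
def res(v):
    K,B,rim,M,_=pts(v)
    return np.r_[(proj("top",rim)-[T(p) for p in((78,180),(440,144),(471,411),(104,452))]).ravel(),
     (proj("top",B)-[T((87,300)),T((422,274))]).ravel(),(proj("top",M)-T((667,257))).ravel(),
     (proj("top",K)-T((668,131))).ravel(),(proj("scene",K)-S((426,119))).ravel()]
s=least_squares(res,[550,100,.08,.5,.08,0],x_scale=[10,10,.1,.1,.1,10],loss="soft_l1")
K,B,rim,M,pv=pts(s.x)
print(s.x,"\nres",res(s.x).round(1));print("K",K,"B",np.round(B),np.mean(B,0),"piv",pv)
print((proj("scene",B)-[170,150])*3.7,(proj("scene",rim)-[170,150])*3.7)
u=proj("top",K)
E
```

```text
[5.62399775e+02 1.29595898e+02 1.11065169e-01 4.75333556e-01
 8.43029222e-02 1.77790456e+00] 
res [ 0.1  1.6  0.2  1.1 -0.2  0.1  0.3 -0.2 -0.6 -0.8  0.4 -1.1  0.1 -0.4
 -0.1  0.3 -0.1  0.9]
K [np.float64(626.7235975464076), np.float64(-34.284376458813256), np.float64(156.91401242109853)] B [[557. 198. 195.]
 [568.  65. 195.]] [562.25006981 131.36748816 195.        ] piv [581.24205967 -39.35666466   0.        ]
[[159.51479344 218.24098848]
 [358.51472781 138.31498515]] [[ 84.59164513 375.3651909 ]
 [301.462378   271.77180173]
 [448.87411253 342.30051397]
 [232.76602876 461.66553489]]
```

```bash
cat > d.py <<'E'
# usage: d.py x y z yaw : remaining move in tool axes
import sys,numpy as np
from scipy.spatial.transform import Rotation as R
from rig import r
s=r.sense(); t=list(map(float,sys.argv[1:5])); A=R.from_euler("xyz",s["tcp_rot"])
print("d[m]",(A.inv().apply(np.array(t[:3])-s["eef_pos"])/1000).round(4),"rot",(A.inv()*R.from_euler("xyz",[np.pi,0,t[3]])).as_rotvec().round(3))
print(s["clock"],s["eef_pos"].round(1),s["tcp_rot"].round(3),"F",s["contact_force"].round(1),"op",round(s["opening"],3),"g",round(s["grasp_force"],1),"q",s["qpos"].round(2))
E
python3 d.py 627 -34 250 3.241
```

```text
d[m] [-6.109e-01 -4.793e-01  2.000e-04] rot [-0.001 -0.    -0.387]
0.1 [177.3 598.9 249.6] [-3.14  -0.     2.854] F [ 0.1  1.7 -0.8] op 0.998 g 0.0 q [ 1.28  0.35  1.63  0.    1.16 -0.  ]
```

```bash
python3 -m crank '[[-0.03,-0.024,-0.01,0,0,-0.04,0],[-0.067,-0.052,-0.01,0,0,-0.08,0.2],[-0.104,-0.081,-0.01,0,0,-0.12,0.4],[-0.141,-0.110,-0.01,0,0,-0.16,0.4],[-0.178,-0.139,-0.01,0,0,-0.2,0.4]]'; python3 d.py 627 -34 260 3.241
```

```text
clock: 0.6
eef_pos: [309.2, 413.8, 260.1]
tcp_rot: [-3.141, -0.0, 3.056]
contact_force: [0.5, -0.4, -0.2]
opening: 0.597
grasp_force: 0.0
d[m] [-3.549e-01 -4.190e-01  2.000e-04] rot [-0.    -0.    -0.185]
0.6 [309.2 413.8 260.1] [-3.141 -0.     3.056] F [ 0.5 -0.4 -0.2] op 0.597 g 0.0 q [ 0.93  0.17  1.85 -0.    1.12 -0.56]
```

```bash
python3 -m crank '[[-0.03,-0.036,0,0,0,-0.04,0.4],[-0.06,-0.072,0,0,0,-0.08,0.4],[-0.09,-0.108,0,0,0,-0.12,0.4],[-0.12,-0.144,0,0,0,-0.16,0.4],[-0.15,-0.180,0,0,0,-0.185,0.4]]'; python3 d.py 627 -34 260 3.241
```

```text
clock: 1.1
eef_pos: [442.9, 221.2, 260.2]
tcp_rot: [3.142, -0.0, -3.043]
contact_force: [0.8, 0.4, 0.6]
opening: 0.602
grasp_force: 0.0
d[m] [-1.580e-01 -2.722e-01  2.000e-04] rot [ 0.    -0.    -0.001]
1.1 [442.9 221.2 260.2] [ 3.142 -0.    -3.043] F [0.8 0.4 0.6] op 0.602 g 0.0 q [ 0.46  0.14  1.89  0.    1.11 -1.21]
```

```bash
python3 -m crank '[[-0.024,-0.040,0,0,0,0,0.4],[-0.048,-0.080,0,0,0,0,0.4],[-0.072,-0.12,0,0,0,0,0.4],[-0.096,-0.16,0,0,0,0,0.4],[-0.118,-0.195,0,0,0,0,0.4]]';python3 d.py 627 -34 260 3.241
```

```text
clock: 1.6
eef_pos: [579.4, 38.2, 260.0]
tcp_rot: [-3.142, -0.0, -3.045]
contact_force: [1.3, 0.6, -0.2]
opening: 0.596
grasp_force: 0.0
d[m] [-0.0404 -0.0765 -0.    ] rot [-0.    -0.    -0.003]
1.6 [579.4  38.2 260. ] [-3.142 -0.    -3.045] F [ 1.3  0.6 -0.2] op 0.596 g 0.0 q [ 0.06  0.28  1.72 -0.    1.15 -1.6 ]
```

```bash
python3 -m crank '[[-0.02,-0.035,0,0,0,0,0.4],[-0.033,-0.062,0,0,0,0,0.4],[-0.036,-0.072,0,0,0,0,0.4],[-0.036,-0.072,0,0,0,0,0.4],[-0.036,-0.072,0,0,0,0,0.4]]';python3 d.py 627 -34 157 3.241
python3 - <<'E'
from rig import cams
import cv2,numpy as np
o=[]
for n,(x,y) in {"top":(255,130),"scene":(220,100)}.items():
    a=cams.grab_frame(n)["image"][y:y+130,x:x+130,::-1]; o.append(cv2.resize(a,(390,390),interpolation=cv2.INTER_CUBIC))
cv2.imwrite("pics/k1.png",np.hstack(o))
E
```

```text
clock: 2.1
eef_pos: [620.7, -27.0, 260.0]
tcp_rot: [3.141, -0.001, -3.044]
contact_force: [0.2, 0.3, -0.4]
opening: 0.601
grasp_force: 0.0
d[m] [-0.0057 -0.0076  0.1029] rot [ 0.001 -0.001 -0.002]
2.1 [620.7 -27.  260. ] [ 3.141e+00 -1.000e-03 -3.044e+00] F [ 0.2  0.3 -0.4] op 0.601 g 0.0 q [-0.05  0.34  1.63  0.    1.17 -1.71]
```

View pics/k1.png

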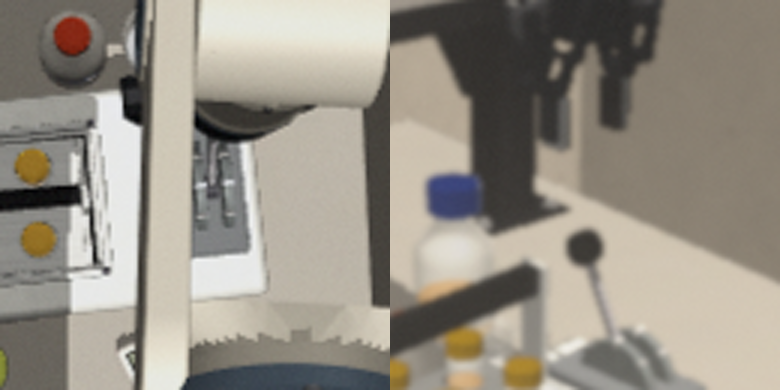

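The arm hangs above the knob, which sits at (584,247) in the right panel. The open fingers straddle it along y, higher up at (555,120) and (615,105). I'll lower onto it next.

```bash
python3 -m crank '[[-0.006,-0.0075,0.02,0,0,0,0.4],[-0.006,-0.0075,0.045,0,0,0,0.4],[-0.006,-0.0075,0.07,0,0,0,0.4],[-0.006,-0.0075,0.09,0,0,0,0.4],[-0.006,-0.0075,0.1,0,0,0,0.4]]' 20;python3 d.py 627 -34 157 3.241
python3 -m crank '[[0,0,0.003,0,0,0,0.6],[0,0,0.003,0,0,0,0.75],[0,0,0.003,0,0,0,0.9],[0,0,0.003,0,0,0,0.95],[0,0,0.003,0,0,0,0.95]]' 20;python3 d.py 627 -34 157 3.241
python3 - <<'E'
from rig import cams
import cv2,numpy as np
x,y=260,130
a=cams.grab_frame("scene")["image"][y:y+120,x:x+120,::-1]; cv2.imwrite("pics/k2.png",cv2.resize(a,(480,480),interpolation=cv2.INTER_CUBIC))
E
```

```text
clock: 2.7
eef_pos: [626.8, -33.4, 158.6]
tcp_rot: [3.141, -0.002, -3.043]
contact_force: [-0.3, -0.7, 1.4]
opening: 0.599
grasp_force: 0.0
d[m] [-0.0002 -0.0006  0.0016] rot [ 0.001 -0.002 -0.001]
2.7 [626.8 -33.4 158.6] [ 3.141e+00 -2.000e-03 -3.043e+00] F [-0.3 -0.7  1.4] op 0.599 g 0.0 q [-0.06  0.45  1.7   0.    0.99 -1.73]
clock: 3.2
eef_pos: [628.5, -34.4, 158.1]
tcp_rot: [3.141, 0.001, -3.044]
contact_force: [-0.2, 2.6, 0.8]
opening: 0.204
grasp_force: 26.6
d[m] [0.0015 0.0005 0.0011] rot [ 0.     0.001 -0.002]
3.2 [628.5 -34.4 158.1] [ 3.141e+00  1.000e-03 -3.044e+00] F [-0.2  2.6  0.8] op 0.204 g 26.6 q [-0.06  0.46  1.7   0.    0.98 -1.73]
```

View pics/k2.png

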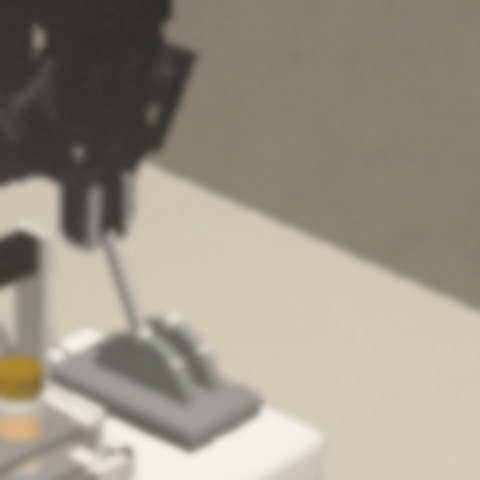

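Opening is 0.204, or 17 mm, with 27 N of grip, and the picture shows the fingers at (95,215) holding the knob with the stem leaving below. Next I'll swing it back along its arc.

```bash
python3 -m crank '[[0.0087,0,-0.004,0,0,0,0.95],[0.0172,0,-0.007,0,0,0,0.95],[0.0269,0,-0.0093,0,0,0,0.95],[0.0358,0,-0.0106,0,0,0,0.95],[0.0458,0,-0.0111,0,0,0,0.95]]' 20
python3 -m crank '[[0,0,0,0,0,0,0.95],[0,0,0,0,0,0,0.95],[0,0,0,0,0,0,0.95]]' 20
python3 d.py 581 -39 168 3.241
python3 - <<'E'
from rig import cams
import cv2,numpy as np
x,y=260,130
a=cams.grab_frame("scene")["image"][y:y+120,x:x+120,::-1]; cv2.imwrite("pics/k3.png",cv2.resize(a,(480,480),interpolation=cv2.INTER_CUBIC))
E
```

```text
clock: 3.75
eef_pos: [582.3, -39.3, 169.1]
tcp_rot: [-3.141, 0.002, -3.044]
contact_force: [3.8, 2.1, 0.9]
opening: 0.209
grasp_force: 26.4
clock: 4.05
eef_pos: [581.4, -39.3, 169.0]
tcp_rot: [-3.141, -0.001, -3.044]
contact_force: [-1.6, 2.4, 9.3]
opening: 0.204
grasp_force: 27.5
d[m] [0.0004 0.0004 0.001 ] rot [-0.    -0.001 -0.002]
4.05 [581.4 -39.3 169. ] [-3.141e+00 -1.000e-03 -3.044e+00] F [-1.6  2.4  9.3] op 0.204 g 27.5 q [-0.07  0.38  1.8  -0.    0.97 -1.74]
```

View pics/k3.png

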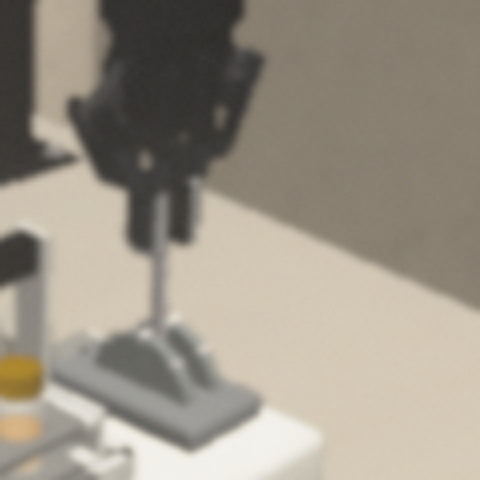

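The stem now looks upright (col 158 top to bottom, ending at the marks). I'll release, go up, and check the lever numerically.

```bash
python3 -m crank '[[0,0,0,0,0,0,0.7],[0,0,0,0,0,0,0.5],[0,0,0,0,0,0,0.4],[0,0,0,0,0,0,0.4],[0,0,-0.01,0,0,0,0.4]]' 
python3 -m crank '[[0,0,-0.025,0,0,0,0.4],[0,0,-0.06,0,0,0,0.3],[0,0,-0.1,0,0,0,0.2],[0,0,-0.11,0,0,0,0],[0,0,-0.11,0,0,0,0]]'
python3 - <<'E'
from rig import cams
from h import *
import cv2
x,y=240,130
f=cams.grab_frame("scene")["image"][:,:,::-1]
a=cv2.resize(f[y:y+120,x:x+140],(840,720),interpolation=cv2.INTER_CUBIC)[:600,:800].copy()
w=.1
for q,c in((0,(0,255,0)),(.13,(0,0,255)),(-.13,(255,0,0))):
    P=[[581.2+d*np.sin(q)*np.cos(w),-39.4+d*np.sin(q)*np.sin(w),68+d*np.cos(q)] for d in(30,100)]
    p=((proj("scene",P)-[x,y]+.5)*6-.5).round().astype(int); cv2.circle(a,tuple(map(int,p[1])),4,c,-1); cv2.circle(a,tuple(map(int,p[0])),3,c,-1)
cv2.imwrite("pics/k4.png",a)
E
python3 d.py 561 131 280 1.67;python3 d.py 561 131 280 4.81
```

```text
clock: 4.6
eef_pos: [581.5, -39.1, 177.3]
tcp_rot: [3.141, -0.003, -3.044]
contact_force: [-0.5, -0.3, 0.7]
opening: 0.6
grasp_force: 0.0
clock: 5.1
eef_pos: [583.6, -39.2, 291.0]
tcp_rot: [-3.141, 0.004, -3.044]
contact_force: [-0.2, -0.3, -0.4]
opening: 1.001
grasp_force: 0.0
d[m] [0.0051 0.1714 0.009 ] rot [1.000e-03 1.000e-03 1.569e+00]
5.15 [582.7 -39.1 289. ] [-3.141e+00  1.000e-03 -3.044e+00] F [ 0.1  0.3 -0.4] op 0.997 g 0.0 q [-0.07  0.25  1.68 -0.    1.2  -1.74]
d[m] [0.0051 0.1714 0.009 ] rot [-1.000e-03  1.000e-03 -1.571e+00]
5.15 [582.7 -39.1 289. ] [-3.141e+00  1.000e-03 -3.044e+00] F [ 0.1  0.3 -0.4] op 0.997 g 0.0 q [-0.07  0.25  1.68 -0.    1.2  -1.74]
```

View pics/k4.png

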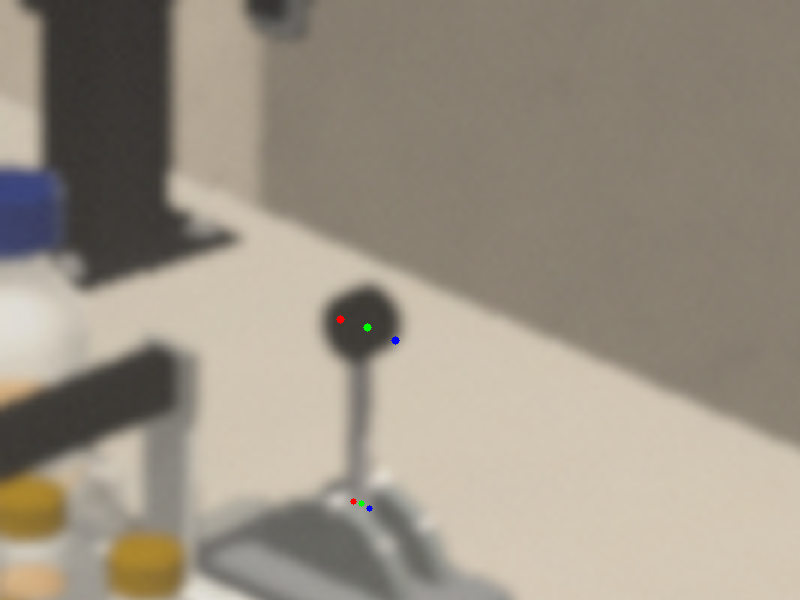

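Lever is upright: the knob centre (362,322) is nearly on the green zero marker. Now over to the handle, with a quarter turn.

```bash
python3 -m crank '[[0,0.015,0,0,0,0.13,0],[0.001,0.035,0,0,0,0.27,0],[0.002,0.055,0,0,0,0.41,0],[0.002,0.075,0,0,0,0.55,0],[0.003,0.095,0,0,0,0.69,0]]' >/dev/null; python3 d.py 561 131 280 1.66
```

```text
d[m] [0.0492 0.0575 0.0063] rot [-0.003 -0.001  0.883]
5.65 [569.2  55.8 286.3] [-3.139e+00 -3.000e-03  2.543e+00] F [-0.   0.3 -0.3] op 0.999 g 0.0 q [ 0.1   0.24  1.71 -0.    1.2  -0.88]
```

```bash
python3 -m crank '[[0.01,0.012,0,0,0,0.14,0],[0.02,0.024,0,0,0,0.28,0],[0.03,0.036,0,0,0,0.42,0],[0.04,0.048,0,0,0,0.56,0],[0.048,0.056,0,0,0,0.7,0]]' >/dev/null; python3 d.py 561 131 280 1.66
```

```text
d[m] [0.0017 0.0008 0.0062] rot [-0.003  0.     0.183]
6.15 [560.7 129.1 286.3] [-3.138 -0.     1.843] F [-0.2  0.1 -0.2] op 0.998 g 0.0 q [ 0.22  0.25  1.7   0.    1.2  -0.05]
```

```bash
python3 -m crank '[[0.0017,0.001,0.01,0,0,0.1,0],[0.0017,0.001,0.03,0,0,0.18,0],[0.0017,0.001,0.05,0,0,0.18,0],[0.0017,0.001,0.065,0,0,0.18,0],[0.0017,0.001,0.07,0,0,0.18,0]]' 30; python3 d.py 561 131 186 1.66
python3 - <<'E'
from rig import cams
from h import *
import cv2
x,y=190,120
f=cams.grab_frame("scene")["image"][:,:,::-1]
a=cv2.resize(f[y:y+120,x:x+140],(700,600),interpolation=cv2.INTER_CUBIC)
for P in ([561,131,195],[561,131,173]):
    p=((proj("scene",P)-[x,y]+.5)*5-.5).round().astype(int)[0]; cv2.circle(a,(int(p[0]),int(p[1])),4,(0,255,0),-1)
cv2.imwrite("pics/k5.png",a)
E
```

```text
clock: 6.65
eef_pos: [560.3, 129.9, 215.0]
tcp_rot: [-3.136, 0.001, 1.669]
contact_force: [-0.0, 0.6, 0.7]
opening: 1.0
grasp_force: 0.0
d[m] [0.001 0.001 0.029] rot [-0.006  0.001  0.009]
6.65 [560.3 129.9 215. ] [-3.136e+00  1.000e-03  1.669e+00] F [-0.   0.6  0.7] op 1.0 g 0.0 q [ 0.23  0.32  1.77 -0.    1.06  0.13]
```

View pics/k5.png

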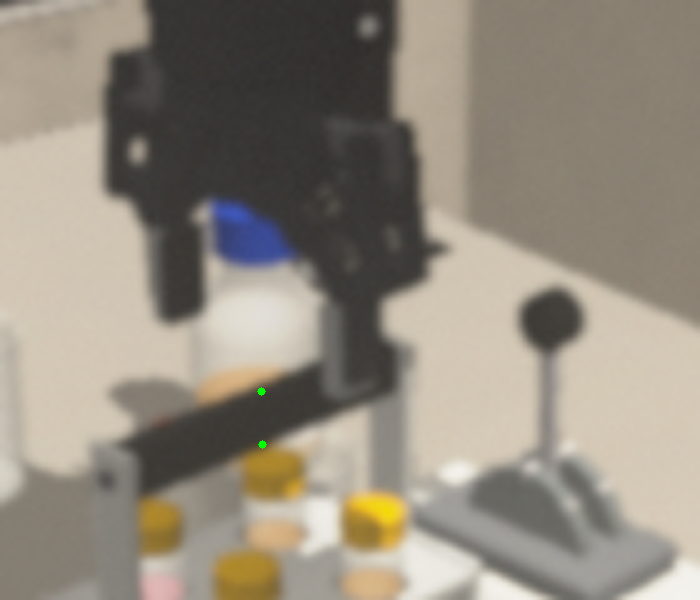

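The fingers straddle the bar, at (175,300) behind and (355,380) in front, and the green markers for the handle centre lie on it. I'll lower and close.

```bash
python3 -m crank '[[0.001,0.001,0.012,-0.006,0,0,0],[0.001,0.001,0.024,-0.006,0,0,0],[0.001,0.001,0.029,-0.006,0,0,0],[0.001,0.001,0.029,-0.006,0,0,0.3],[0.001,0.001,0.029,-0.006,0,0,0.5]]' 30
python3 -m crank '[[0,0,0,0,0,0,0.65],[0,0,0,0,0,0,0.75],[0,0,0,0,0,0,0.82],[0,0,0,0,0,0,0.9],[0,0,0,0,0,0,1]]' 40
python3 -m crank '[[0,0,0,0,0,0,1],[0,0,0,0,0,0,1],[0,0,0,0,0,0,1]]' 60; python3 d.py 561 131 286 1.66
```

```text
clock: 7.2
eef_pos: [563.4, 131.4, 189.6]
tcp_rot: [3.136, -0.0, 1.669]
contact_force: [0.0, 0.8, 1.1]
opening: 0.693
grasp_force: 0.0
clock: 7.7
eef_pos: [562.9, 131.4, 189.1]
tcp_rot: [3.136, 0.0, 1.669]
contact_force: [-0.7, -0.8, -1.7]
opening: 0.156
grasp_force: 40.9
clock: 8.0
eef_pos: [563.2, 131.4, 189.2]
tcp_rot: [3.136, 0.0, 1.669]
contact_force: [0.4, -0.2, -3.4]
opening: 0.146
grasp_force: 60.4
d[m] [-0.0002 -0.0017 -0.0968] rot [ 0.006 -0.     0.009]
8.0 [563.2 131.4 189.2] [3.136 0.    1.669] F [ 0.4 -0.2 -3.4] op 0.146 g 60.4 q [ 0.23  0.34  1.8  -0.    1.    0.13]
```

Gripped: opening about 13 mm, 60 N. Next a gentle lift.

```bash
python3 -m crank '[[0,0,-0.001,0,0,0,1],[0,0,-0.003,0,0,0,1],[0,0,-0.006,0,0,0,1],[0,0,-0.011,0,0,0,1],[0,0,-0.017,0,0,0,1]]' 60
python3 -m crank '[[0,0,-0.007,0,0,0,1],[0,0,-0.014,0,0,0,1],[0,0,-0.021,0,0,0,1],[0,0,-0.028,0,0,0,1],[0,0,-0.035,0,0,0,1]]' 60
python3 -m crank '[[0,0,-0.007,0,0,0,1],[0,0,-0.014,0,0,0,1],[0,0,-0.021,0,0,0,1],[0,0,-0.028,0,0,0,1],[0,0,-0.034,0,0,0,1]]' 60
python3 -m crank '[[0,0,-0.005,0,0,0,1],[0,0,-0.008,0,0,0,1],[0,0,-0.01,0,0,0,1],[0,0,-0.011,0,0,0,1],[0,0,-0.011,0,0,0,1]]' 60
python3 -m crank '[[0,0,0,0,0,0,1],[0,0,0,0,0,0,1],[0,0,0,0,0,0,1],[0,0,0,0,0,0,1],[0,0,0,0,0,0,1]]' 60 
python3 d.py 563 131 286 1.66
python3 - <<'E'
from rig import cams
import cv2
x,y=190,60
f=cams.grab_frame("scene")["image"][:,:,::-1]
cv2.imwrite("pics/k6.png",cv2.resize(f[y:y+200,x:x+180],None,fx=3,fy=3,interpolation=cv2.INTER_CUBIC))
E
```

```text
clock: 8.5
eef_pos: [563.1, 131.4, 206.8]
tcp_rot: [3.136, 0.0, 1.669]
contact_force: [0.0, 0.2, -4.2]
opening: 0.155
grasp_force: 60.4
clock: 9.0
eef_pos: [562.9, 131.4, 242.1]
tcp_rot: [3.135, 0.0, 1.669]
contact_force: [-0.5, -0.3, -4.0]
opening: 0.152
grasp_force: 60.4
clock: 9.5
eef_pos: [562.8, 131.4, 276.1]
tcp_rot: [3.135, -0.0, 1.669]
contact_force: [0.1, 0.0, -4.8]
opening: 0.153
grasp_force: 60.4
clock: 10.0
eef_pos: [562.6, 131.4, 286.3]
tcp_rot: [3.136, 0.0, 1.669]
contact_force: [0.4, 0.0, -4.6]
opening: 0.158
grasp_force: 60.4
clock: 10.5
eef_pos: [562.6, 131.4, 286.3]
tcp_rot: [3.136, 0.0, 1.669]
contact_force: [-0.1, 0.2, -3.9]
opening: 0.147
grasp_force: 60.4
d[m] [-0.0004  0.0003  0.0003] rot [ 0.006 -0.     0.009]
10.5 [562.6 131.4 286.3] [3.136 0.    1.669] F [-0.1  0.2 -3.9] op 0.147 g 60.4 q [ 0.23  0.24  1.7  -0.    1.19  0.13]
```

View pics/k6.png

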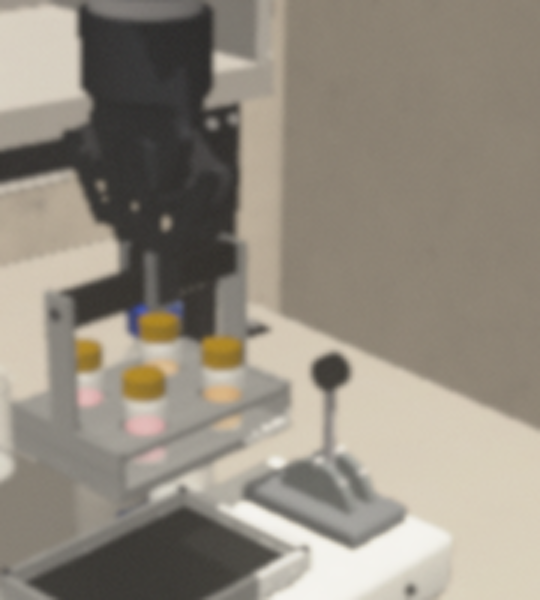

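The carrier hangs level above the empty platform, with all four vials seated (caps at (85,352), (160,325), (222,350), (144,382)), and the lever is upright at (330,370). I'll hand it in.

```bash
python3 -c "
from rig import sign_off
print(sign_off())"
```

```text
the job is handed in; nothing more can be done
None
```

The job is handed in: the lever is at idle (about 0.02 rad off upright in the image), and the carrier is held level and still about 10 cm above the platform, all four vials seated; the clock read 10.5 s, and no verdict was returned.

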